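Bring the big roller to the front of the carousel

TASK

The stylist wants the big hair roller next: turn the roller carousel by pushing the studs on its rim round with the fingertips, gently and not fast, until the big roller stands squarely in line behind the fixed pointer at the carousel's front, then leave it at rest there and draw the fingers clear. Do not touch, lift or tip any of the rollers, do not push on their cups, and leave the comb, dish, brush and bottle where they are.

Things in the scene. Friction and masses are not known exactly. Their poses are not given: they have to be found in the camera images.
- foot: Fixed charcoal foot of the roller carousel: a disc 200 mm across and 16 mm high under the turning deck, with a flat tongue (34 mm wide) running out to the front that carries the white pointer. Origin at the centre of its underside on the worktop, on the turning axis; its -x axis runs out along the tongue, to the front.
- pointer (a point): Tip of the fixed white plastic pointer, an arrowhead 50 mm wide lying 144 to 180 mm from the turning axis (just outside the deck's edge), 24 mm high, its tip aiming at the axis. It marks the front.
- front_mark (a point): The place where the big roller has to stand: on the straight line from the turning axis to the pointer, 66 mm from the axis, at the height of the deck's top (32 mm above the worktop). It does not turn with the deck.
- deck: The turntable: a grey disc 260 mm across, underside 18 mm and top 32 mm above the worktop. It turns either way, any angle needed; a stiff bearing (0.18 N m, about 1.5 N at the rim) keeps it where it is left, with hardly any overrun. Origin on the axis at the disc's underside; its -x axis points to the big roller's cup. A hub 28 mm across rises 20 mm above the deck in the middle.
- stud (a point): Centre of the top of one of the 8 upright round aluminium finger studs on the deck's rim, to be pushed sideways: 12 mm thick, 40 mm tall (tops 72 mm above the worktop), centres 122 mm from the axis, 45 degrees apart. This one is at 22.5 degrees from the deck's x axis, the next at 67.5 and so on, so the big roller's direction lies midway between two studs.
- cups: The five charcoal cups fixed on the deck, open rings 22 mm high above the deck (tops 54 mm above the worktop), centres 66 mm from the axis, 72 degrees apart. The big roller's cup is 48 mm across, the other four are 34 mm; walls 3 mm. Same origin and axes as deck.
- jumbo: The big roller, the one wanted at the front: a hair roller, black body 38 mm thick with a violet ribbed cap 46 mm across, 65 mm tall (top 97 mm above the worktop), standing loose with 2 mm play in the largest cup. Same colours as the others; it is simply the thickest and tallest. Origin at the centre of its underside, on the deck.
- roller1: One of four small hair rollers, black body 24 mm thick, violet ribbed cap 32 mm across, 55 mm tall (top 87 mm above the worktop), standing loose in a small cup of the deck; may be in any of the four. Origin at the centre of its underside.
- roller2: One of four small hair rollers, black body 24 mm thick, violet ribbed cap 32 mm across, 55 mm tall (top 87 mm above the worktop), standing loose in a small cup of the deck; may be in any of the four. Origin at the centre of its underside.
- roller3: One of four small hair rollers, black body 24 mm thick, violet ribbed cap 32 mm across, 55 mm tall (top 87 mm above the worktop), standing loose in a small cup of the deck; may be in any of the four. Origin at the centre of its underside.
- roller4: One of four small hair rollers, black body 24 mm thick, violet ribbed cap 32 mm across, 55 mm tall (top 87 mm above the worktop), standing loose in a small cup of the deck; may be in any of the four. Origin at the centre of its underside.
- comb: Loose black comb lying flat, 170 x 28 x 6 mm, origin under its middle, long side along its x. Bystander, beside the carousel.
- dish: Loose white ceramic dish, 80 mm across, 30 mm high, origin at the centre of its underside. Bystander, beside the carousel.
- brush: Loose dark wooden hairbrush lying bristles down beyond the carousel, about 205 mm long, 52 mm wide, 35 mm high; its y axis runs along the handle towards the head; origin near its middle, on the worktop. Bystander.
- spray: Loose aluminium bottle, 48 mm across, 180 mm tall, standing at the right, origin at the centre of its underside. Bystander.
There are look-alikes about, which are no part of the job. Leave any red or yellow look-alike of the roller1 alone.

How it is judged:
By the outcome, as a careful person would: the job done as asked, in the order asked, and still so for the second after the job is handed in, with the robot touching nothing.
It also fails if it takes over 42 s, if anything falls off the work surface, if the arm or the gripper's body presses on something with over 40 N, if the wrist force passes 120 N, or if a joint passes its speed limit or range.

ROBOT

A 6-joint arm with a two-finger parallel gripper is mounted at the origin on the work surface. World frame = base frame: x ahead of the robot, y to its left, z up, the work surface at z = 0. Lengths are in mm, angles in degrees, forces in N, time in s.
With the tool pointing down it reaches from about 250 to 800 mm from the base axis. Payload 8.5 kg.
Tool frame: the origin (TCP) lies on the centre line of the jaws, within the pads' length; the fingertips stand 8 mm ahead of it and the grasp point (between the pads) lies 11 mm behind it; z points along the fingers, y is the direction in which the jaws open and shut (so a half turn about z gives the same grasp; the last joint's range is limited). The gripper opens to 85 mm and grips with 20 to 120 N. Pads are 22 mm wide; open, the fingers measure 114 mm over their backs; the gripper's body (76 mm by 85 mm) begins 54 mm behind the grasp point. The pads swing forward as they close: fully open they stand 13 mm farther back than shut.
Start: joints at [72.307, 13.648, -0.773, 75.585, 0, 90], TCP at [159.54, 500.124, 212.876] pointing down, gripper open.
Joint ranges: [-152.45, 152.45], [-59.26, 108.67], [-65.41, 83.53], [-104.44, 129.93], [-82.83, 76.93], [-180, 180]. Speed limits (degrees/s): [127.2, 127.2, 159.86, 180, 180, 180].

INTERFACE

Orientations are given as a 3x3 rotation matrix whose columns are the frame's x, y, z axes.
In Python, from station import arm, vision, job gives the robot as it stands.
- The arm moves only by the tool send_rows, never from a script. Its argument "steps" is a list of rows, each a list of 7 numbers: the shift along the world's x, y, z in cm, then the turn, a rotation vector about the world's x, y, z in rad, then the closure, from 0 (fully open) to 1 (shut). In form: [[x, y, z, ax, ay, az, jaw], ...]. A call has exactly 10 rows; each row is the pose to reach, as a shift and turn from the pose commanded when the call began; what a row does not reach only later rows make up. A row lasts 1/10 s, in which the tool goes at most 50 mm and 8.59 degrees, less where a joint would pass 70% of its speed; a pose out of reach is approached as far as the arm can. A call with a gripper value outside its range is refused whole. The fingers move at their own pace and stop on an object; "squeeze" is the grip in N (left out, the last holds). Time passes only in rows, so rows that repeat a pose let the fingers close, or fill a call up. It gives the time, the measured TCP pose, the force and the opening at its end, in the units of the state.
- arm.sense(): the state, without advancing time (a new reading comes with each control period).
- vision.get_image(name): name is "side" or "top" or "wrist"; returns a dict with "image" (384x512x3 uint8, red, green, blue), "K" (3x3 intrinsics, pixels), "xyz" and "orientation" of the camera in the world. Camera axes: x right, y up, looking along -z (the intrinsics and any distortion apply to the point x, -y, -z); pixel columns grow to the right and rows downward; lengths in mm; the calibration is good to about 2 mm. A picture is of the moment at which its call begins. There is no depth.
- job.close_job(): hands the job in, once; it reports no verdict.
The state is a dict: "clock": time; "joints": joint angles; "joint_vel": joint speeds; "tau": joint torques, N m; "eef_pos": TCP position; "orientation": TCP orientation; "ft_force": force on the tool from outside, world axes, zero at the start; "torque": the same for the moment, N m; "gripper_width": finger opening in mm.
Only numpy, scipy, OpenCV 4.12 (cv2) and the standard library are available. Lean on these libraries where they do the work, as an engineer would, in place of code of your own. Each camera call takes 0.05 s, during which the arm holds its last target.

## Working session

There is one attempt and no reset: what is moved stays moved. The work goes in short steps, Python scripts to look and compute and a tool call to move; the robot and the scene stay as the last step left them, time stands still between calls to the robot, and variables do not carry over. Pictures are saved under pics/ and viewed, and the job is handed in when it is done.

Besides the shell and the picture viewer there is one more tool, called after "Request:" by a JSON object that holds its "op" and its "data". send_rows: Moves the arm, as the interface text tells. Its arguments: {"type":"object","properties":{"steps":{"type":"array","items":{"type":"array","items":{"type":"number"}}},"squeeze":{"type":"number"}},"required":["steps"]}

```bash
mkdir -p pics; ls; python3 - <<'E'
from station import arm, vision, job
import cv2,json
for n in ["top","side"]:
    d=vision.get_image(n)
    cv2.imwrite(f"pics/{n}0.png",cv2.cvtColor(d["image"],cv2.COLOR_RGB2BGR))
    print(n,d["K"],d["xyz"],d["orientation"],[k for k in d])
s=arm.sense();print(s["clock"],s["eef_pos"],s["orientation"],s["gripper_width"],s["ft_force"])
E
```

```text
pics
top [[492.04619614   0.         248.3654785 ]
 [  0.         492.04619614 193.83093666]
 [  0.           0.           1.        ]] [ 367.6157287   -70.2472386  1353.76395037] [[-1.70925765e-03  9.80334379e-01 -1.97336222e-01]
 [-9.99970383e-01 -1.94769960e-04  7.69380970e-03]
 [ 7.50407099e-03  1.97343528e-01  9.80305677e-01]] ['image', 'K', 'xyz', 'orientation']
side [[346.74047571   0.         262.81578424]
 [  0.         346.74047571 197.59305346]
 [  0.           0.           1.        ]] [  21.29906124 -682.47108229  603.19214116] [[ 0.71580467  0.36160125 -0.59738448]
 [-0.69829569  0.37385969 -0.61041958]
 [ 0.00260949  0.85409219  0.52011511]] ['image', 'K', 'xyz', 'orientation']
0.1 [159.42876608 499.78615456 212.31031361] [[-9.52710322e-01  3.03879692e-01 -4.17572726e-04]
 [ 3.03879979e-01  9.52709473e-01 -1.27191387e-03]
 [ 1.13166975e-05 -1.33865746e-03 -9.99999104e-01]] 85.25604424624723 [ 0.1903402   0.99204661 -0.44430952]
```

View pics/top0.png

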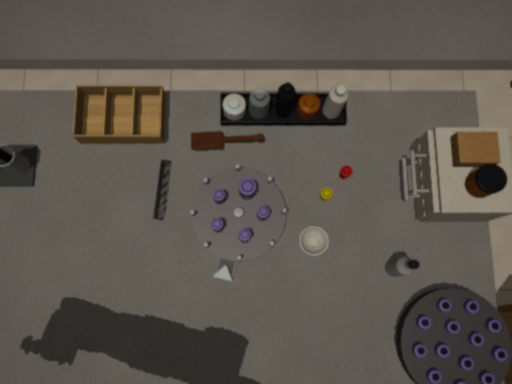

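View pics/side0.png

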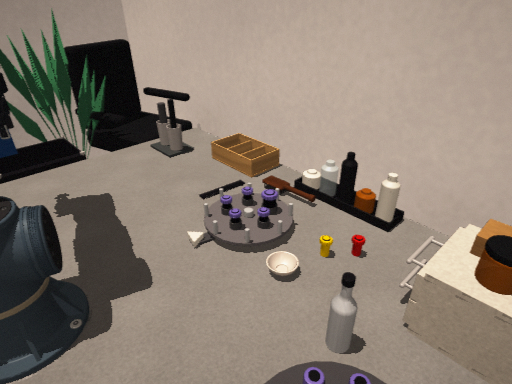

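```bash
cat > h.py <<'E'
from station import arm, vision, job
import cv2,numpy as np
def ray(d,u,v,z):
    K=np.array(d["K"]);R=np.array(d["orientation"]);c=np.array(d["xyz"])
    p=np.array([(u-K[0,2])/K[0,0],-(v-K[1,2])/K[1,1],-1.]);w=R@p
    return c+w*(z-c[2])/w[2]
def proj(d,P):
    K=np.array(d["K"]);R=np.array(d["orientation"]);c=np.array(d["xyz"])
    q=R.T@(np.array(P,float)-c);return K[0,2]+K[0,0]*q[0]/-q[2],K[1,2]-K[1,1]*q[1]/-q[2]
def crop(d,u0,u1,v0,v1,s,name):
    im=cv2.cvtColor(d["image"],cv2.COLOR_RGB2BGR)[v0:v1,u0:u1]
    im=cv2.resize(im,None,fx=s,fy=s,interpolation=cv2.INTER_CUBIC);cv2.imwrite(name,im)
E
python3 - <<'E'
from h import *
d=vision.get_image("top"); crop(d,180,300,155,290,4.4,"pics/topc.png")
for u,v,z,n in [(239,212,52,'hub'),(248,187,97,'jumbo'),(223,272,24,'pointer')]: print(n,ray(d,u,v,z))
E
```

```text
hub [580.02533033 -55.29329769  52.        ]
jumbo [638.80899085 -79.18698137  97.        ]
pointer [422.38496467 -12.58288276  24.        ]
```

View pics/topc.png

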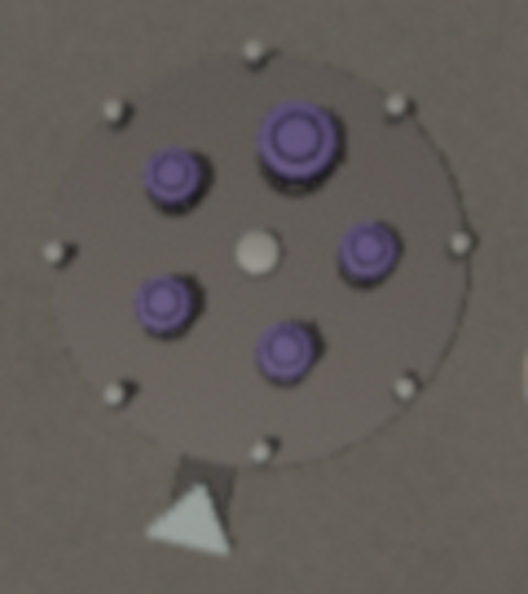

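```bash
cat > fit.py <<'E'
from h import *
from scipy.optimize import least_squares
def w(d,u,v,z,s=4.4,u0=180,v0=155): return ray(d,(u+.5)/s-.5+u0,(v+.5)/s-.5+v0,z)
def fit(pts):
    a0=np.arctan2(*(pts-pts.mean(0))[0,::-1])
    n=len(pts)
    def idx(p):return None
    def f(p):
        a=np.arctan2(pts[:,1]-p[1],pts[:,0]-p[0]); k=np.round((a-p[2])/(np.pi/4))
        m=p[2]+k*np.pi/4
        return np.r_[pts[:,0]-p[0]-122*np.cos(m),pts[:,1]-p[1]-122*np.sin(m)]
    r=least_squares(f,[*pts.mean(0),a0]);return r.x,r.fun
E
python3 - <<'E'
from fit import *
d=vision.get_image("top")
S=np.array([w(d,u,v,72)[:2] for u,v in [(254,50),(397,104),(460,242),(405,386),(261,452),(114,393),(54,251),(114,110)]])
x,r=fit(S);print(x[:2],np.degrees(x[2])%45,r.round(1))
print("hub",w(d,257,251,52))
j=w(d,298,138,97)[:2];print("jumbo",j,np.hypot(*(j-x[:2])),np.degrees(np.arctan2(*(j-x[:2])[::-1])))
for u,v in [(200,484),(148,534),(229,555),(188,544)]:
    p=w(d,u,v,24)[:2];print(p,np.hypot(*(p-x[:2])),np.degrees(np.arctan2(*(p-x[:2])[::-1])))
for u,v in [(173,175),(163,303),(286,352),(368,249)]:
    p=w(d,u,v,87)[:2];print("small",p,np.hypot(*(p-x[:2])),np.degrees(np.arctan2(*(p-x[:2])[::-1])))
print(np.degrees(np.arctan2(S[:,1]-x[1],S[:,0]-x[0])))
E
```

```text
[580.31809249 -53.2135592 ] 1.1519183864850229 [-0.3 -0.2  0.3  0.8 -0.5  0.3 -0.1 -0.4 -0.  -0.1  0.4  0.4  0.1  0.1
 -0.1 -0.7]
hub [580.95127194 -52.67379656  52.        ]
jumbo [641.54364599 -77.46846319] 65.85490694571259 -21.611319013864282
[441.9317219  -17.95464728] 142.80748732228238 165.70596061382443
[411.94121169  13.31042638] 181.04202453372747 158.44153024104432
[399.33346489 -35.81542084] 181.81895018796945 174.5090022031207
[405.93116844 -10.96709178] 179.43122161737648 166.3820514280692
small [621.14464368  -2.93863425] 64.7639974071242 50.92112675034286
small [544.20339871   2.17667182] 66.12373854265545 123.1045414216847
small [515.16514949 -70.31448721] 67.35983760009069 -165.29311078423237
small [ 576.38446013 -118.93422073] 65.8382777452732 -93.42528458810436
[   1.13231409  -43.93514027  -88.69525957 -133.68976116 -178.88821083
  136.00619338   91.21578484   46.07043596]
```

Big roller: topmost in the crop at (298,138) (full picture (248,187)), the largest cap. The four small ones have smaller caps, the red and yellow ones stand loose, and the rack at bottom right has no pointer. The fits agree: studs within 0.8 mm, the roller at 65.9 mm radius. The axis is at (580.3, -53.2), the roller at -21.4° and the pointer at 166.3°, so I'll turn it clockwise by about 172.4°. I'll straddle the left stud at 91.2° with the fingers part-closed.

Request:
{"op": "send_rows", "data": {"steps": [[2, -2, 0, 0, 0, 0.09, 0.66], [4.1, -4.1, 0, 0, 0, 0.19, 0.66], [6.2, -6.3, 0, 0, 0, 0.285, 0.66], [8.3, -8.5, 0, 0, 0, 0.38, 0.66], [10.4, -10.7, 0, 0, 0, 0.475, 0.66], [12.5, -12.9, 0, 0, 0, 0.57, 0.66], [14.6, -15.1, 0, 0, 0, 0.665, 0.66], [16.7, -17.3, 0, 0, 0, 0.76, 0.66], [18.8, -19.4, 0, 0, 0, 0.855, 0.66], [20.9, -21.5, 0, 0, 0, 0.95, 0.66]]}}

```text
clock: 1.2
eef_pos: [369.2, 284.1, 212.8]
orientation: [[-0.799, -0.601, -0.0], [-0.601, 0.799, -0.0], [0.0, -0.0, -1.0]]
ft_force: [0.7, 0.7, -0.5]
gripper_width: 29.1
```

Request:
{"op": "send_rows", "data": {"steps": [[2.1, -2.2, -0.6, 0, 0, 0.095, 0.66], [4.2, -4.4, -1.2, 0, 0, 0.19, 0.66], [6.3, -6.6, -1.8, 0, 0, 0.285, 0.66], [8.4, -8.8, -2.4, 0, 0, 0.38, 0.66], [10.5, -11, -3, 0, 0, 0.475, 0.66], [12.6, -13.2, -3.6, 0, 0, 0.57, 0.66], [14.7, -15.4, -4.2, 0, 0, 0.665, 0.66], [16.8, -17.6, -4.8, 0, 0, 0.76, 0.66], [18.9, -19.7, -5.4, 0, 0, 0.855, 0.66], [20.9, -21.6, -6, 0, 0, 0.95, 0.66]]}}

```text
clock: 2.2
eef_pos: [578.3, 67.9, 152.4]
orientation: [[0.024, -1.0, -0.0], [-1.0, -0.024, -0.0], [0.0, 0.0, -1.0]]
ft_force: [0.4, -0.8, 1.2]
gripper_width: 28.9
```

```bash
python3 - <<'E'
from h import *
s=arm.sense();print(s["clock"],s["eef_pos"],s["orientation"],s["gripper_width"],s["joints"])
d=vision.get_image("wrist");cv2.imwrite("pics/w1.png",cv2.cvtColor(d["image"],cv2.COLOR_RGB2BGR))
print(d["xyz"],proj(d,[577.9,68.8,72]))
d=vision.get_image("top");crop(d,180,300,130,265,4.4,"pics/t1.png")
E
```

```text
2.2 [578.29629602  67.93961246 152.43146086] [[ 2.39072504e-02 -9.99714170e-01 -1.46022289e-04]
 [-9.99714180e-01 -2.39072453e-02 -3.65494988e-05]
 [ 3.30480612e-05  1.46854351e-04 -9.99999989e-01]] 28.85948654658509 [ 6.70114512e+00  2.06789720e+01  3.51510392e-01  6.96810921e+01
 -1.10353835e-03 -8.46687697e+01]
[580.21366078 -16.11996192 312.81150624] (np.float64(252.33991101708594), np.float64(193.5955732624208))
```

View pics/w1.png

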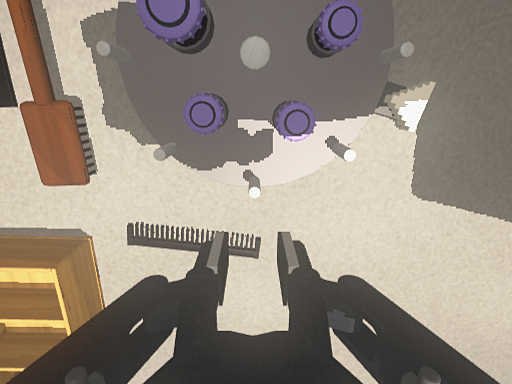

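View pics/t1.png

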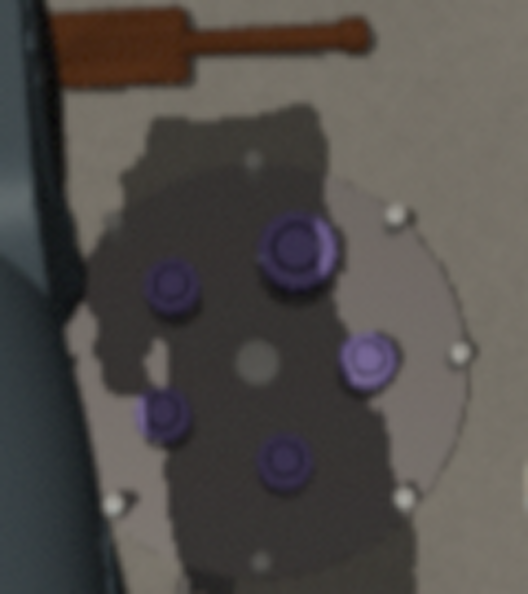

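The wrist view shows the left stud at (254,190) against a predicted (252,194), centred between the fingers (x≈215 and 290). I'll go straight down.

Request:
{"op": "send_rows", "data": {"steps": [[0, 0, -1, 0, 0, 0, 0.66], [0, 0, -2.2, 0, 0, 0, 0.66], [0, 0, -3.4, 0, 0, 0, 0.66], [0, 0, -4.6, 0, 0, 0, 0.66], [0, 0, -5.8, 0, 0, 0, 0.66], [0, 0, -7, 0, 0, 0, 0.66], [0, 0, -8.2, 0, 0, 0, 0.66], [0, 0, -9.2, 0, 0, 0, 0.66], [0, 0, -10, 0, 0, 0, 0.66], [0, 0, -10.2, 0, 0, 0, 0.66]]}}

```text
clock: 3.3
eef_pos: [577.0, 69.0, 49.8]
orientation: [[0.02, -1.0, -0.001], [-1.0, -0.02, -0.0], [0.0, 0.001, -1.0]]
ft_force: [0.5, -0.1, 0.2]
gripper_width: 29.0
```

```bash
python3 - <<'E'
from h import *
s=arm.sense();print(s["clock"],s["eef_pos"],s["gripper_width"],s["ft_force"])
t0=91.15;C=122
cur=0
segs=[[.3,.8,1.5,2.4,3.5,4.7,6,7.4,8.8,10.3]]+[[10.3+15*c+1.5*k for k in range(1,11)] for c in range(10)]
def P(a): a=np.radians(t0-a);return 12.2*np.array([np.cos(a),np.sin(a)])
for sg in segs:
    print([[*(P(a)-P(cur)).round(2).tolist(),0,0,0,round(-np.radians(a-cur),3),.66] for a in sg],"->",sg[-1]);cur=sg[-1]
E
```

```text
3.3 [577.03433898  69.04558865  49.78094829] 29.024199524119815 [ 0.4769946  -0.11631877  0.18505223]
[[0.06, 0.0, 0, 0, 0, np.float64(-0.005), 0.66], [0.17, 0.0, 0, 0, 0, np.float64(-0.014), 0.66], [0.32, 0.0, 0, 0, 0, np.float64(-0.026), 0.66], [0.51, -0.0, 0, 0, 0, np.float64(-0.042), 0.66], [0.75, -0.01, 0, 0, 0, np.float64(-0.061), 0.66], [1.0, -0.02, 0, 0, 0, np.float64(-0.082), 0.66], [1.28, -0.04, 0, 0, 0, np.float64(-0.105), 0.66], [1.57, -0.07, 0, 0, 0, np.float64(-0.129), 0.66], [1.87, -0.11, 0, 0, 0, np.float64(-0.154), 0.66], [2.18, -0.15, 0, 0, 0, np.float64(-0.18), 0.66]] -> 10.3
[[0.31, -0.05, 0, 0, 0, np.float64(-0.026), 0.66], [0.63, -0.12, 0, 0, 0, np.float64(-0.052), 0.66], [0.94, -0.19, 0, 0, 0, np.float64(-0.079), 0.66], [1.25, -0.27, 0, 0, 0, np.float64(-0.105), 0.66], [1.56, -0.36, 0, 0, 0, np.float64(-0.131), 0.66], [1.86, -0.45, 0, 0, 0, np.float64(-0.157), 0.66], [2.16, -0.56, 0, 0, 0, np.float64(-0.183), 0.66], [2.46, -0.67, 0, 0, 0, np.float64(-0.209), 0.66], [2.76, -0.79, 0, 0, 0, np.float64(-0.236), 0.66], [3.05, -0.91, 0, 0, 0, np.float64(-0.262), 0.66
[... 3918 characters left out ...]
float64(-0.183), 0.66], [-1.81, -1.8, 0, 0, 0, np.float64(-0.209), 0.66], [-2.06, -2.0, 0, 0, 0, np.float64(-0.236), 0.66], [-2.32, -2.19, 0, 0, 0, np.float64(-0.262), 0.66]] -> 145.3
[[-0.26, -0.18, 0, 0, 0, np.float64(-0.026), 0.66], [-0.53, -0.36, 0, 0, 0, np.float64(-0.052), 0.66], [-0.8, -0.53, 0, 0, 0, np.float64(-0.079), 0.66], [-1.07, -0.69, 0, 0, 0, np.float64(-0.105), 0.66], [-1.35, -0.85, 0, 0, 0, np.float64(-0.131), 0.66], [-1.63, -1.0, 0, 0, 0, np.float64(-0.157), 0.66], [-1.92, -1.14, 0, 0, 0, np.float64(-0.183), 0.66], [-2.21, -1.27, 0, 0, 0, np.float64(-0.209), 0.66], [-2.51, -1.39, 0, 0, 0, np.float64(-0.236), 0.66], [-2.8, -1.51, 0, 0, 0, np.float64(-0.262), 0.66]] -> 160.3
```

Request:
{"op": "send_rows", "data": {"steps": [[0.06, 0, 0, 0, 0, -0.005, 0.66], [0.17, 0, 0, 0, 0, -0.014, 0.66], [0.32, 0, 0, 0, 0, -0.026, 0.66], [0.51, 0, 0, 0, 0, -0.042, 0.66], [0.75, -0.01, 0, 0, 0, -0.061, 0.66], [1.0, -0.02, 0, 0, 0, -0.082, 0.66], [1.28, -0.04, 0, 0, 0, -0.105, 0.66], [1.57, -0.07, 0, 0, 0, -0.129, 0.66], [1.87, -0.11, 0, 0, 0, -0.154, 0.66], [2.18, -0.15, 0, 0, 0, -0.18, 0.66]]}}

```text
clock: 4.3
eef_pos: [599.6, 67.6, 50.9]
orientation: [[-0.161, -0.987, -0.0], [-0.987, 0.161, -0.0], [0.0, 0.0, -1.0]]
ft_force: [-1.8, -0.5, 0.9]
gripper_width: 29.2
```

```bash
python3 - <<'E'
from h import *
s=arm.sense();print(s["clock"],s["eef_pos"],s["gripper_width"],s["ft_force"])
d=vision.get_image("wrist");cv2.imwrite("pics/w2.png",cv2.cvtColor(d["image"],cv2.COLOR_RGB2BGR))
E
```

```text
4.3 [599.55496851  67.57406005  50.85344717] 29.22675964106598 [-1.77611088 -0.5401307   0.92589759]
```

View pics/w2.png

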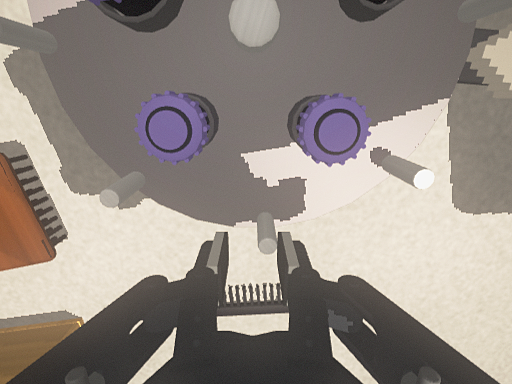

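The stud at (268,240) sits between the fingers and bears on the right one. The force is about 1.8 N, so it is being pushed gently, and I'll continue round the arc.

Request:
{"op": "send_rows", "data": {"steps": [[0.31, -0.05, 0, 0, 0, -0.026, 0.66], [0.63, -0.12, 0, 0, 0, -0.052, 0.66], [0.94, -0.19, 0, 0, 0, -0.079, 0.66], [1.25, -0.27, 0, 0, 0, -0.105, 0.66], [1.56, -0.36, 0, 0, 0, -0.131, 0.66], [1.86, -0.45, 0, 0, 0, -0.157, 0.66], [2.16, -0.56, 0, 0, 0, -0.183, 0.66], [2.46, -0.67, 0, 0, 0, -0.209, 0.66], [2.76, -0.79, 0, 0, 0, -0.236, 0.66], [3.05, -0.91, 0, 0, 0, -0.262, 0.66]]}}

```text
clock: 5.35
eef_pos: [630.1, 58.4, 50.8]
orientation: [[-0.411, -0.912, 0.0], [-0.912, 0.411, -0.0], [0.0, -0.0, -1.0]]
ft_force: [-1.4, -0.9, -0.3]
gripper_width: 28.8
```

Request:
{"op": "send_rows", "data": {"steps": [[0.29, -0.13, 0, 0, 0, -0.026, 0.66], [0.58, -0.28, 0, 0, 0, -0.052, 0.66], [0.86, -0.43, 0, 0, 0, -0.079, 0.66], [1.14, -0.58, 0, 0, 0, -0.105, 0.66], [1.41, -0.75, 0, 0, 0, -0.131, 0.66], [1.68, -0.92, 0, 0, 0, -0.157, 0.66], [1.95, -1.1, 0, 0, 0, -0.183, 0.66], [2.21, -1.28, 0, 0, 0, -0.209, 0.66], [2.46, -1.47, 0, 0, 0, -0.236, 0.66], [2.71, -1.67, 0, 0, 0, -0.262, 0.66]]}}

```text
clock: 6.35
eef_pos: [657.1, 41.7, 50.8]
orientation: [[-0.633, -0.774, -0.0], [-0.774, 0.633, -0.0], [0.0, -0.0, -1.0]]
ft_force: [-1.8, -0.6, -0.3]
gripper_width: 29.1
```

Request:
{"op": "send_rows", "data": {"steps": [[0.25, -0.2, 0, 0, 0, -0.026, 0.66], [0.48, -0.42, 0, 0, 0, -0.052, 0.66], [0.72, -0.63, 0, 0, 0, -0.079, 0.66], [0.95, -0.86, 0, 0, 0, -0.105, 0.66], [1.17, -1.09, 0, 0, 0, -0.131, 0.66], [1.39, -1.32, 0, 0, 0, -0.157, 0.66], [1.6, -1.56, 0, 0, 0, -0.183, 0.66], [1.8, -1.81, 0, 0, 0, -0.209, 0.66], [2.0, -2.06, 0, 0, 0, -0.236, 0.66], [2.19, -2.32, 0, 0, 0, -0.262, 0.66]]}}

```text
clock: 7.35
eef_pos: [679.0, 18.5, 50.9]
orientation: [[-0.812, -0.583, 0.0], [-0.583, 0.812, -0.0], [-0.0, -0.0, -1.0]]
ft_force: [-2.0, 0.6, 0.2]
gripper_width: 29.0
```

```bash
python3 - <<'E'
from h import *
s=arm.sense();print(s["clock"],s["eef_pos"],s["gripper_width"],s["ft_force"],s["joints"])
d=vision.get_image("wrist");cv2.imwrite("pics/w3.png",cv2.cvtColor(d["image"],cv2.COLOR_RGB2BGR))
E
```

```text
7.35 [679.0350569   18.45053188  50.88439285] 28.973475527950633 [-2.00492362  0.55715019  0.21765548] [ 1.55684942e+00  3.33978419e+01  6.31942707e+00  6.29144288e+01
 -8.54485745e-04 -3.41367064e+01]
```

View pics/w3.png

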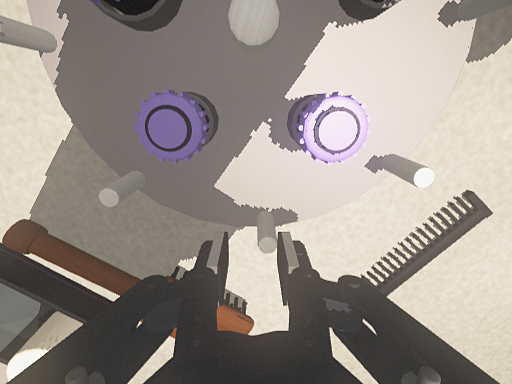

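Request:
{"op": "send_rows", "data": {"steps": [[0.18, -0.26, 0, 0, 0, -0.026, 0.66], [0.36, -0.53, 0, 0, 0, -0.052, 0.66], [0.53, -0.8, 0, 0, 0, -0.079, 0.66], [0.69, -1.07, 0, 0, 0, -0.105, 0.66], [0.85, -1.35, 0, 0, 0, -0.131, 0.66], [1.0, -1.63, 0, 0, 0, -0.157, 0.66], [1.14, -1.92, 0, 0, 0, -0.183, 0.66], [1.27, -2.21, 0, 0, 0, -0.209, 0.66], [1.39, -2.51, 0, 0, 0, -0.236, 0.66], [1.51, -2.8, 0, 0, 0, -0.262, 0.66]]}}

```text
clock: 8.4
eef_pos: [694.0, -9.6, 50.9]
orientation: [[-0.936, -0.353, 0.0], [-0.353, 0.936, -0.0], [0.0, -0.0, -1.0]]
ft_force: [-2.6, 1.2, -0.1]
gripper_width: 29.1
```

Request:
{"op": "send_rows", "data": {"steps": [[0.11, -0.3, 0, 0, 0, -0.026, 0.66], [0.21, -0.6, 0, 0, 0, -0.052, 0.66], [0.31, -0.91, 0, 0, 0, -0.079, 0.66], [0.39, -1.22, 0, 0, 0, -0.105, 0.66], [0.47, -1.53, 0, 0, 0, -0.131, 0.66], [0.54, -1.84, 0, 0, 0, -0.157, 0.66], [0.6, -2.15, 0, 0, 0, -0.183, 0.66], [0.65, -2.47, 0, 0, 0, -0.209, 0.66], [0.7, -2.78, 0, 0, 0, -0.236, 0.66], [0.74, -3.1, 0, 0, 0, -0.262, 0.66]]}}

```text
clock: 9.4
eef_pos: [701.4, -40.6, 50.9]
orientation: [[-0.995, -0.099, -0.0], [-0.099, 0.995, -0.0], [0.0, -0.0, -1.0]]
ft_force: [-2.1, 0.9, 0.4]
gripper_width: 29.3
```

Request:
{"op": "send_rows", "data": {"steps": [[0.03, -0.32, 0, 0, 0, -0.026, 0.66], [0.05, -0.64, 0, 0, 0, -0.052, 0.66], [0.06, -0.96, 0, 0, 0, -0.079, 0.66], [0.06, -1.28, 0, 0, 0, -0.105, 0.66], [0.06, -1.59, 0, 0, 0, -0.131, 0.66], [0.05, -1.91, 0, 0, 0, -0.157, 0.66], [0.02, -2.23, 0, 0, 0, -0.183, 0.66], [-0.01, -2.55, 0, 0, 0, -0.209, 0.66], [-0.05, -2.87, 0, 0, 0, -0.236, 0.66], [-0.09, -3.18, 0, 0, 0, -0.262, 0.66]]}}

```text
clock: 10.4
eef_pos: [700.4, -72.4, 50.9]
orientation: [[-0.987, 0.162, 0.0], [0.162, 0.987, -0.0], [-0.0, -0.0, -1.0]]
ft_force: [-1.2, 2.1, -0.1]
gripper_width: 28.8
```

Request:
{"op": "send_rows", "data": {"steps": [[-0.05, -0.31, 0, 0, 0, -0.026, 0.66], [-0.12, -0.63, 0, 0, 0, -0.052, 0.66], [-0.19, -0.94, 0, 0, 0, -0.079, 0.66], [-0.27, -1.25, 0, 0, 0, -0.105, 0.66], [-0.36, -1.56, 0, 0, 0, -0.131, 0.66], [-0.45, -1.86, 0, 0, 0, -0.157, 0.66], [-0.56, -2.16, 0, 0, 0, -0.183, 0.66], [-0.67, -2.46, 0, 0, 0, -0.209, 0.66], [-0.79, -2.76, 0, 0, 0, -0.236, 0.66], [-0.91, -3.05, 0, 0, 0, -0.262, 0.66]]}}

```text
clock: 11.4
eef_pos: [691.3, -102.9, 50.9]
orientation: [[-0.911, 0.412, 0.0], [0.412, 0.911, -0.0], [-0.0, -0.0, -1.0]]
ft_force: [0.2, 1.3, -0.5]
gripper_width: 28.7
```

```bash
python3 - <<'E'
from h import *
s=arm.sense();print(s["clock"],s["eef_pos"],s["gripper_width"],s["ft_force"],s["joints"])
d=vision.get_image("wrist");cv2.imwrite("pics/w4.png",cv2.cvtColor(d["image"],cv2.COLOR_RGB2BGR))
E
```

```text
11.4 [ 691.26518315 -102.91668114   50.88127747] 28.681131511040714 [ 0.16244006  1.33244014 -0.542112  ] [-8.46553719e+00  3.52510582e+01  9.80480508e+00  6.45522519e+01
 -5.47977531e-03  1.58854875e+01]
```

View pics/w4.png

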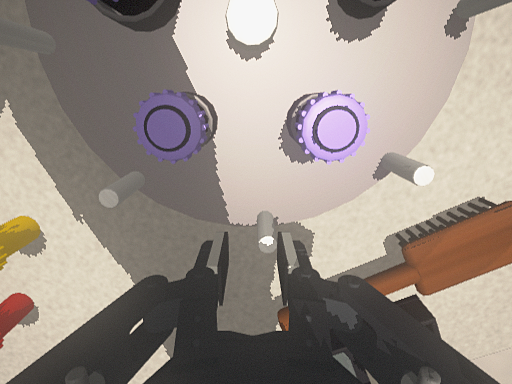

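Request:
{"op": "send_rows", "data": {"steps": [[-0.13, -0.29, 0, 0, 0, -0.026, 0.66], [-0.28, -0.58, 0, 0, 0, -0.052, 0.66], [-0.43, -0.86, 0, 0, 0, -0.079, 0.66], [-0.58, -1.14, 0, 0, 0, -0.105, 0.66], [-0.75, -1.41, 0, 0, 0, -0.131, 0.66], [-0.92, -1.68, 0, 0, 0, -0.157, 0.66], [-1.1, -1.95, 0, 0, 0, -0.183, 0.66], [-1.28, -2.21, 0, 0, 0, -0.209, 0.66], [-1.47, -2.46, 0, 0, 0, -0.236, 0.66], [-1.67, -2.71, 0, 0, 0, -0.262, 0.66]]}}

```text
clock: 12.45
eef_pos: [674.6, -130.0, 50.9]
orientation: [[-0.773, 0.634, 0.0], [0.634, 0.773, -0.0], [-0.0, -0.0, -1.0]]
ft_force: [0.3, 1.0, 0.2]
gripper_width: 28.8
```

Request:
{"op": "send_rows", "data": {"steps": [[-0.2, -0.25, 0, 0, 0, -0.026, 0.66], [-0.42, -0.48, 0, 0, 0, -0.052, 0.66], [-0.63, -0.72, 0, 0, 0, -0.079, 0.66], [-0.86, -0.95, 0, 0, 0, -0.105, 0.66], [-1.09, -1.17, 0, 0, 0, -0.131, 0.66], [-1.32, -1.39, 0, 0, 0, -0.157, 0.66], [-1.56, -1.6, 0, 0, 0, -0.183, 0.66], [-1.81, -1.8, 0, 0, 0, -0.209, 0.66], [-2.06, -2.0, 0, 0, 0, -0.236, 0.66], [-2.32, -2.19, 0, 0, 0, -0.262, 0.66]]}}

```text
clock: 13.45
eef_pos: [651.3, -151.9, 50.9]
orientation: [[-0.582, 0.813, 0.0], [0.813, 0.582, -0.0], [-0.0, -0.0, -1.0]]
ft_force: [1.2, 0.1, 0.1]
gripper_width: 29.0
```

Request:
{"op": "send_rows", "data": {"steps": [[-0.26, -0.18, 0, 0, 0, -0.026, 0.66], [-0.53, -0.36, 0, 0, 0, -0.052, 0.66], [-0.8, -0.53, 0, 0, 0, -0.079, 0.66], [-1.07, -0.69, 0, 0, 0, -0.105, 0.66], [-1.35, -0.85, 0, 0, 0, -0.131, 0.66], [-1.63, -1.0, 0, 0, 0, -0.157, 0.66], [-1.92, -1.14, 0, 0, 0, -0.183, 0.66], [-2.21, -1.27, 0, 0, 0, -0.209, 0.66], [-2.51, -1.39, 0, 0, 0, -0.236, 0.66], [-2.7, -1.46, 0, 0, 0, -0.252, 0.66]]}}

```text
clock: 14.45
eef_pos: [624.2, -166.5, 50.9]
orientation: [[-0.362, 0.932, -0.0], [0.932, 0.362, -0.0], [-0.0, -0.0, -1.0]]
ft_force: [2.4, -0.4, -0.6]
gripper_width: 29.3
```

```bash
python3 - <<'E'
from h import *
s=arm.sense();print(s["clock"],s["eef_pos"],s["gripper_width"],s["ft_force"],s["joints"],s["orientation"][:2])
d=vision.get_image("top"); crop(d,180,300,155,290,4.4,"pics/top5.png")
E
```

```text
14.45 [ 624.17671469 -166.45769434   50.93272263] 29.322127146861835 [ 2.3705167  -0.42252457 -0.63106876] [-1.49278351e+01  3.03518782e+01  7.27660648e-01  6.03778275e+01
 -8.91508487e-03  5.38729749e+01] [[-3.61611396e-01  9.32328908e-01 -7.45700180e-05]
 [ 9.32328905e-01  3.61611384e-01 -1.41151909e-04]]
```

View pics/top5.png

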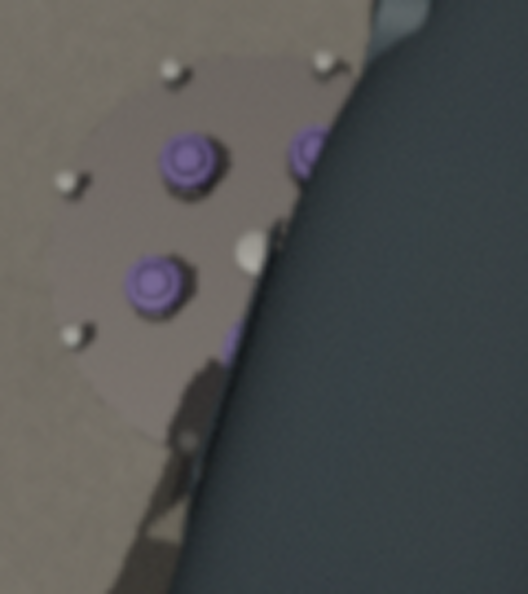

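```bash
cat >> fit.py <<'E'
def ang(pts,c=(580.32,-53.21)):
    a=np.degrees(np.arctan2(pts[:,1]-c[1],pts[:,0]-c[0]));m=a%45;return a,m,np.hypot(pts[:,0]-c[0],pts[:,1]-c[1])
E
python3 - <<'E'
from fit import *
d=vision.get_image("top")
S=np.array([w(d,u,v,72)[:2] for u,v in [(172,71),(324,62),(67,182),(71,335),(189,440)]])
for q in ang(S):print(q.round(2))
x,r=fit(S);print(x,r.round(1),np.degrees(x[2])%45)
s=arm.sense();p=s["eef_pos"];print(np.degrees(np.arctan2(p[1]+53.21,p[0]-580.32)))
E
```

```text
[ 25.76 -19.46  71.01 115.65 160.86]
[25.76 25.54 26.01 25.65 25.86]
[120.43 121.05 121.52 122.8  122.12]
[ 5.99183055e+02 -2.20806438e+01  5.84950071e-03] [-32.4   8.5  21.4  14.7 -12.2  20.5  14.3 -38.2  -6.2   9.6] 0.33515170276647516
-68.9217028543849
```

```bash
python3 - <<'E'
from h import *
def P(a): a=np.radians(a);return 12.2*np.array([np.cos(a),np.sin(a)])
c=-68.55
for sg in ([.6,1.6,2.9,4.3,5.8,7.3,8.7,9.9,10.9,11.7],[.8,1.5,2.1,2.7,3.2,3.6,3.8,3.8,3.8,3.8]):
    for a in sg: print((P(c-a)-P(c)).round(2).tolist(),float(-np.radians(a).round(3)))
    c-=sg[-1]
print(c)
E
```

```text
[-0.12, -0.05] -0.01
[-0.32, -0.12] -0.028
[-0.58, -0.21] -0.051
[-0.86, -0.3] -0.075
[-1.17, -0.39] -0.101
[-1.48, -0.47] -0.127
[-1.77, -0.54] -0.152
[-2.02, -0.6] -0.173
[-2.23, -0.64] -0.19
[-2.4, -0.67] -0.204
[-0.17, -0.03] -0.014
[-0.32, -0.05] -0.026
[-0.44, -0.07] -0.037
[-0.57, -0.08] -0.047
[-0.67, -0.1] -0.056
[-0.76, -0.11] -0.063
[-0.8, -0.11] -0.066
[-0.8, -0.11] -0.066
[-0.8, -0.11] -0.066
[-0.8, -0.11] -0.066
-84.05
```

Request:
{"op": "send_rows", "data": {"steps": [[-0.12, -0.05, 0, 0, 0, -0.01, 0.66], [-0.32, -0.12, 0, 0, 0, -0.028, 0.66], [-0.58, -0.21, 0, 0, 0, -0.051, 0.66], [-0.86, -0.3, 0, 0, 0, -0.075, 0.66], [-1.17, -0.39, 0, 0, 0, -0.101, 0.66], [-1.48, -0.47, 0, 0, 0, -0.127, 0.66], [-1.77, -0.54, 0, 0, 0, -0.152, 0.66], [-2.02, -0.6, 0, 0, 0, -0.173, 0.66], [-2.23, -0.64, 0, 0, 0, -0.19, 0.66], [-2.4, -0.67, 0, 0, 0, -0.204, 0.66]]}}

```text
clock: 15.55
eef_pos: [600.3, -173.0, 50.9]
orientation: [[-0.166, 0.986, -0.0], [0.986, 0.166, -0.0], [-0.0, -0.0, -1.0]]
ft_force: [1.2, 1.0, -0.2]
gripper_width: 29.0
```

Request:
{"op": "send_rows", "data": {"steps": [[-0.17, -0.03, 0, 0, 0, -0.014, 0.66], [-0.32, -0.05, 0, 0, 0, -0.026, 0.66], [-0.44, -0.07, 0, 0, 0, -0.037, 0.66], [-0.57, -0.08, 0, 0, 0, -0.047, 0.66], [-0.67, -0.1, 0, 0, 0, -0.056, 0.66], [-0.76, -0.11, 0, 0, 0, -0.063, 0.66], [-0.8, -0.11, 0, 0, 0, -0.066, 0.66], [-0.8, -0.11, 0, 0, 0, -0.066, 0.66], [-0.8, -0.11, 0, 0, 0, -0.066, 0.66], [-0.8, -0.11, 0, 0, 0, -0.066, 0.66]]}}

```text
clock: 16.55
eef_pos: [592.4, -174.1, 50.9]
orientation: [[-0.102, 0.995, -0.0], [0.995, 0.102, -0.0], [-0.0, -0.0, -1.0]]
ft_force: [1.2, 0.2, -0.7]
gripper_width: 28.9
```

```bash
python3 - <<'E'
from h import *
s=arm.sense();p=s["eef_pos"];print(s["clock"],p,s["ft_force"],np.degrees(np.arctan2(p[1]+53.21,p[0]-580.32)))
d=vision.get_image("top"); crop(d,180,300,155,290,4.4,"pics/top6.png")
E
```

```text
16.55 [ 592.38682031 -174.09113989   50.85104738] [ 1.19187358  0.23723198 -0.65447302] -84.29939998204117
```

View pics/top6.png

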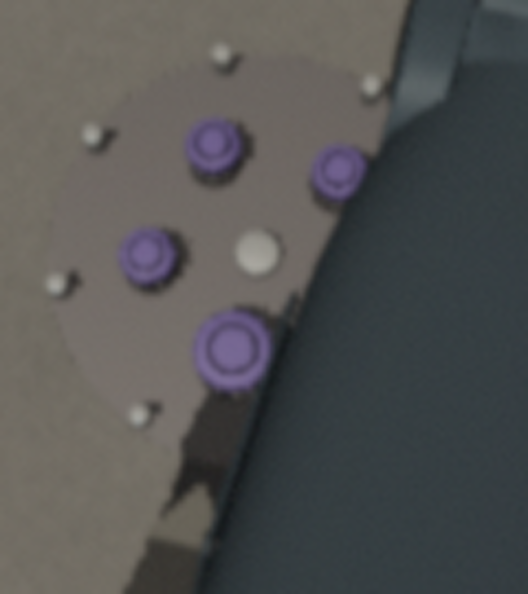

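```bash
python3 - <<'E'
from fit import *
d=vision.get_image("top")
S=np.array([w(d,u,v,72)[:2] for u,v in [(221,55),(372,86),(92,135),(56,285),(139,413)]])
for q in ang(S):print(q.round(2))
j=w(d,232,349,97)[None,:2];print(j,ang(j))
E
```

```text
[ 10.76 -35.05  55.67 100.9  144.99]
[10.76  9.95 10.67 10.9   9.99]
[120.65 121.03 121.52 122.44 121.45]
[[515.77980086 -38.86285022]] (array([167.4670612]), array([32.4670612]), array([66.1156412]))
```

Studs say 1.65° still to go, the roller itself says 1.2°. I'll nudge 1.5°, then back the fingers off to the middle, lift and check with a free view.

Request:
{"op": "send_rows", "data": {"steps": [[-0.05, 0, 0, 0, 0, -0.004, 0.66], [-0.12, -0.01, 0, 0, 0, -0.01, 0.66], [-0.19, -0.02, 0, 0, 0, -0.016, 0.66], [-0.25, -0.02, 0, 0, 0, -0.021, 0.66], [-0.3, -0.03, 0, 0, 0, -0.025, 0.66], [-0.32, -0.03, 0, 0, 0, -0.026, 0.66], [-0.32, -0.03, 0, 0, 0, -0.026, 0.66], [-0.1, -0.01, 0, 0, 0, -0.026, 0.66], [0.2, 0.01, 0, 0, 0, -0.026, 0.66], [0.48, 0.03, 0, 0, 0, -0.026, 0.66]]}}

```text
clock: 17.65
eef_pos: [597.3, -173.7, 50.8]
orientation: [[-0.076, 0.997, -0.0], [0.997, 0.076, 0.0], [0.0, -0.0, -1.0]]
ft_force: [0.1, 0.4, 0.6]
gripper_width: 29.1
```

```bash
python3 - <<'E'
from h import *
s=arm.sense();p=s["eef_pos"];print(s["clock"],p,s["ft_force"],s["gripper_width"])
d=vision.get_image("wrist");cv2.imwrite("pics/w7.png",cv2.cvtColor(d["image"],cv2.COLOR_RGB2BGR))
E
```

```text
17.65 [ 597.34328776 -173.73108076   50.79773585] [0.06186801 0.36503735 0.64296411] 29.141949720301877
```

View pics/w7.png

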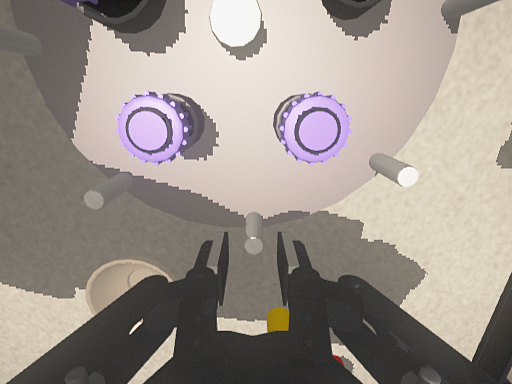

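Request:
{"op": "send_rows", "data": {"steps": [[0, 0, 0.6, 0, 0, 0, 0.66], [0, 0, 1.6, 0, 0, 0, 0.66], [0, 0, 2.8, 0, 0, 0, 0.66], [0, 0, 4.2, 0, 0, 0, 0.66], [0, 0, 5.8, 0, 0, 0, 0.66], [0, -1.0, 7.4, 0, 0, 0, 0.66], [0, -3, 8.6, 0, 0, 0, 0.66], [0, -5.5, 9.6, 0, 0, 0, 0.66], [0, -8, 10, 0, 0, 0, 0.66], [0, -10, 10, 0, 0, 0, 0.66]]}}

```text
clock: 18.7
eef_pos: [597.7, -275.3, 152.9]
orientation: [[-0.076, 0.997, 0.002], [0.997, 0.076, -0.001], [-0.001, 0.002, -1.0]]
ft_force: [0.6, -0.5, 0.3]
gripper_width: 29.0
```

```bash
python3 - <<'E'
from h import *
s=arm.sense();p=s["eef_pos"];print(s["clock"],p,s["ft_force"],s["gripper_width"])
d=vision.get_image("wrist");cv2.imwrite("pics/w8.png",cv2.cvtColor(d["image"],cv2.COLOR_RGB2BGR))
d=vision.get_image("top"); crop(d,180,300,155,290,4.4,"pics/top8.png")
E
```

```text
18.7 [ 597.74206064 -275.33417677  152.94587909] [ 0.60575333 -0.47773382  0.27016411] 29.030132449350415
```

View pics/w8.png

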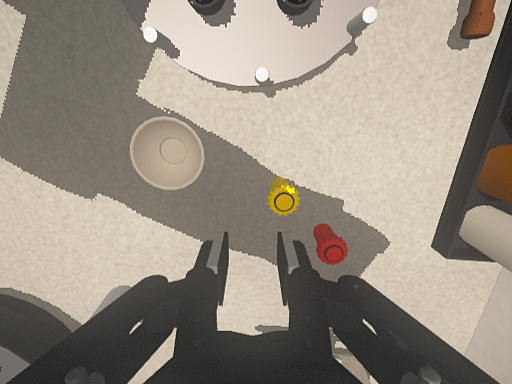

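View pics/top8.png

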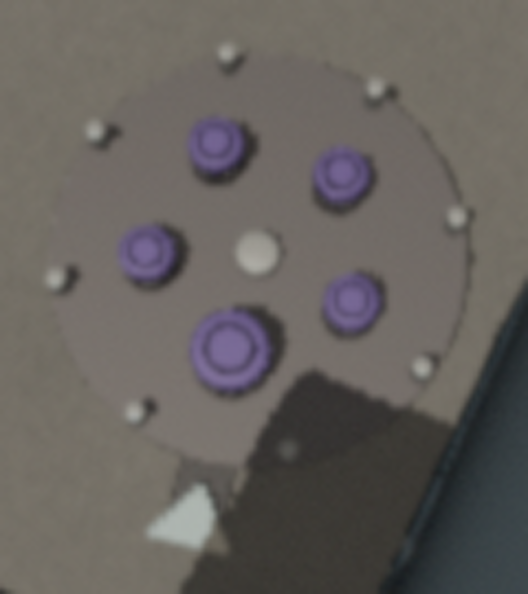

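```bash
python3 - <<'E'
from fit import *
d=vision.get_image("top")
S=np.array([w(d,u,v,72)[:2] for u,v in [(228,54),(376,89),(457,216),(422,366),(289,450),(136,411),(57,278),(96,130)]])
x,r=fit(S);print(x[:2],np.degrees(x[2])%45,r.round(1)); print(ang(S,x[:2])[1].round(2))
j=w(d,231,347,97)[None,:2];print(j,ang(j,x[:2]))
for u,v in [(173,0),(217,145),(342,174),(351,300),(146,251)][1:]:
    print(ang(w(d,u,v,87)[None,:2],x[:2])[0])
crop(d,210,260,215,285,8,"pics/top9.png")
im=cv2.imread("pics/top9.png")
c=x[:2]
for a,col in ((166.3,(0,0,255)),(np.degrees(x[2])%45+180-22.5,(0,255,0))): print(a)
E
```

```text
[579.85743126 -53.35970053] 8.797034005310108 [-0.9 -0.8  0.4  0.7 -0.3  0.6  0.2  0.  -0.2  0.3  0.7  0.8 -0.1 -0.4
 -0.7 -0.3]
[8.75 8.68 9.05 8.85 8.8  8.79 8.76 8.69]
[[516.94958764 -38.27490565]] (array([166.51553809]), array([31.51553809]), array([64.6911727]))
[22.18324771]
[-50.27850868]
[-121.5382588]
[93.99954177]
166.3
166.2970340053101
```

View pics/top9.png

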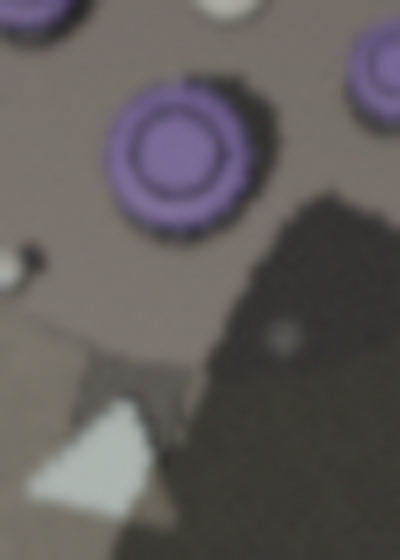

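```bash
python3 - <<'E'
from h import *
s=arm.sense();print(s["clock"],max(abs(np.array(s["joint_vel"]))))
print(job.close_job())
E
```

```text
18.85 1.5508454485987364
the job is handed in; nothing more can be done
None
```

The big roller now stands in line behind the pointer, and I handed the job in at 18.9 s. I straddled one rim stud with the part-closed fingers and pushed the deck about 172° clockwise at roughly 15°/s. The force readings between moves stayed at about 3 N or less. Then I backed the fingers off the stud, lifted them out and drew them clear.

**Final alignment:** with the fingers clear, all eight studs put the big roller's direction at 166.3° and its cap alone gives 166.5°. I measured the pointer at 166.3° (165.7° at the tip, 166.4–166.5° from the base), so the leftover error should be under about 0.7°.

**Other checks:**
- **Rollers:** all five stood upright in their cups in the last picture.
- **Bystanders:** the forces showed no contact with the dish, comb, brush or bottle. I did not measure their positions again at the end.
- **Arm at hand-in:** the fingers were clear of everything, but the arm was still settling slightly, at about 1.6°/s.

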